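# Put the chain-nose pliers away and shut the tool drawer

### The job

Put the long-nosed pliers back in the tool chest: lay them flat in the empty middle compartment of the open bottom drawer - set them down, do not drop them. Then push that drawer gently home, without slamming it, until its catch snaps in and the drawer front sits flush. Leave the end cutters and everything else on the bench and on the chest as they are.

Things in the scene. Friction and masses are not known exactly. Their poses are not given: they have to be found in the camera images.
- chest: Wooden tool chest, 3 drawers one above another, fixed on the bench: 250 deep, 320 wide, 260 high. Origin: centre of its underside; own -x points out of its front face (plane at own x = -125). Above the open bottom drawer the face rises as a wall to 260 high (top overhangs 6), so an upright gripper fouls it before the drawer is home.
- drawer (a joint): Opening of the bottom drawer, m: 0 = home, front flush with the chest's face; grows towards the chest's own -x; starts at 0.165 to 0.19, end stop 0.20. Slides with 1 to 2 N. A sprung ball catch resists from 0.013 down to 0.006 (some 10 N to push through), then draws the drawer in to 0 and holds it.
- drawer_front (a point): Middle of the outer face of the bottom drawer's front; moves with it; axes as the chest's. A flat wooden panel 284 wide, 70 high (from 20 to 90 above the bench), 14 thick. Two steel knobs, 19 in diameter, stand 23 out at 98 either side of this point; between them it is flat and free. The drawers above have the same knobs.
- drawer_tray (a point): Centre of the floor of the bottom drawer's empty middle compartment, 29 above the bench, 85.5 behind the front's outer face; axes as the chest's. Clear inside: 143 along own x (the sliding way) by 104 along own y. Dividers 6 thick, 30 high above this floor; the drawer front 61, the drawer's outer sides 36. Beside it lie punches and files that belong to the drawer.
- pliers: The chain-nose pliers to put away: steel, black grips, shut, lying flat on the bench; slender jaws tapering to a point. 115 long, 11 thick, 49 wide over the grips, 0.09 kg. Origin: on the underside, below the centre of the box joint; own x towards the nose, z up. The joint is a flat-sided block 24 long (x), 18 wide (y), 11 high about the origin: grip it from above, fingers closing along own y.
- pliers_tip (a point): Tip of the pliers' jaws, 43 along own x from the pliers' origin, 5.5 above their underside.
- pliers_tail (a point): Midway between the ends of the two grips, 72 along own -x from the pliers' origin, 5.5 above their underside.
- cutters: End cutters, left on the bench: the same steel and black grips, but a short blunt head 34 wide instead of a long nose. 97 long, 11 thick. Origin under the centre of the box joint, own x towards the head. It and the pliers may lie in either of two places.
- hammer: Chasing hammer with a wooden handle lying on the bench, 220 long, 26 high. Origin under the middle.
- caliper: Steel slide caliper lying flat on the bench nearest the robot, 225 long, 13 high, jaws 50 to one side. Origin under the middle of the beam.
- eraser: Eraser block 55 x 24 x 12 on the bench. Origin under its centre.
- flux_jar: Flux jar, 68 in diameter, 75 high, on the bench to the robot's left. Origin under its centre.
- dome_block: Steel doming block, a 40 cube with round hollows, on top of the chest. Origin under its centre.
- ring_clamp: Wooden ring clamp 126 long, 15 high, lying on top of the chest. Origin under its centre.

How it is judged:
By the outcome, as a careful person would: the job done as asked, in the order asked, and still so for the second after the job is handed in, with the robot touching nothing.
It also fails if it takes over 58 s, if anything falls off the work surface, if the arm or the gripper's body presses on something with over 40 N, if the wrist force passes 120 N, or if a joint passes its speed limit or range.

### The arm

A 7-joint arm with a two-finger parallel gripper is mounted at the origin on the work surface. World frame = base frame: x ahead of the robot, y to its left, z up, the work surface at z = 0. Lengths are in m, angles in rad, forces in N, time in s.
With the tool pointing down it reaches from about 0.425 to 0.8 m from the base axis. Payload 8.3 kg.
Tool frame: the origin (TCP) lies midway between the tips of the shut fingers; the grasp point (between the pads) lies 19 mm behind it (grasp_offset is the z of the grasp point in the tool frame, in m); z points along the fingers, x is the direction in which the jaws open and shut, and the axes are right-handed (so a half turn about z gives the same grasp; the last joint's range is limited). The gripper opens to 85 mm and grips with 20 to 120 N. Pads are 22 mm wide; open, the fingers measure 114 mm over their backs; the gripper's body (76 mm by 85 mm) begins 54 mm behind the grasp point. The pads swing forward as they close: fully open they stand 13 mm farther back than shut.
Start: joints at [1.052, 0.383, 0.016, 1.37, -0.006, 1.388, -0.046], TCP at [0.275, -0.561, 0.231] pointing down, gripper open.
Joint ranges: [-2.95, 2.95], [-0.25, 2.06], [-1.52, 1.56], [0.18, 2.33], [-1.44, 4.58], [0.02, 2.06], [-3.01, 3.01]. Speed limits (rad/s): [2.39, 2.39, 3.01, 3.01, 3.14, 3.14, 3.14].

### API

Orientations are given as a rotation vector (axis times angle).
In Python, from station import * gives the robot as it stands.
- The arm moves only by the tool send_rows, never from a script. Its argument "deltas" is a list of rows, each a list of 2 entries, a list of its own where there are three numbers: the shift along the tool's x, y, z in mm, then the turn, a rotation vector about the tool's x, y, z in rad. In form: [[[x, y, z], [wx, wy, wz]], ...]. A call has 1 to 12 rows; each row shifts and turns the commanded pose from where the row before left it, along the tool's axes as they then stand; what a row does not reach is not made up. A row lasts 1/12 s, in which the tool goes at most 41.7 mm and 7.16 degrees, less where a joint would pass 70% of its speed; a pose out of reach is approached as far as the arm can. A call is refused whole if a number of a shift passes 41.7 or a number of a turn 0.125, either way. A call with a gripper value outside its range is refused whole. "hand" is the closure, from 0 (fully open) to 1 (shut), set as the call begins (left out, the last holds). The fingers move at their own pace and stop on an object; the grip force is fixed at half the most. Time passes only in rows, so rows that do not move let the fingers close. It gives the time, the measured TCP pose, the force and the opening at its end, in the units of the state.
- get_obs(): the state, without advancing time (a new reading comes with each control period).
- read_camera(name): name is "scene" or "top"; returns the picture (420x560x3 uint8, red, green, blue); there is no depth.
- camera_info(name): a dict with "fx", "fy", "cx", "cy" (pixels), "world_from_camera" (4x4, takes a point from camera to world coordinates). Camera axes: x right, y up, looking along -z (the intrinsics and any distortion apply to the point x, -y, -z); pixel columns grow to the right and rows downward; lengths in m; the calibration is good to about 2 mm. A picture is of the moment at which its call begins. camera_info takes no time and is no camera call.
- sign_off(): hands the job in, once; it reports no verdict.
Trained networks look in the newest picture that a camera, given by its name, has taken for a name from the list of things; names that differ only in an ending like _2 or _b are one class to them, and where a whole thing is asked for, a point or a joint stands for the part that bears it (a point fixed in the world has none). Each returns a list of dicts, best first, with "score" (0 to 1); they miss things now and then, are a little off and sometimes report something else, mostly with a low value. They report only what shows in the picture. A call takes as long as a camera call.
- recognise(thing, camera): "extent" ([left, top, right, bottom] in pixels, round what is visible of it).
- masks_of(thing, camera): "mask" (420x560 bool, what is visible of it) and "extent" ([left, top, right, bottom] in pixels, round what is visible of it).
- pinpoint(thing, camera): "position" ([column, row] in pixels: a listed point, or the origin of a listed thing).
The state is a dict: "time_s": time; "joint_positions": joint angles; "joint_vel": joint speeds; "effort": joint torques, N m; "ee_pos": TCP position; "tool_rot": TCP orientation; "wrist_force": force on the tool from outside, world axes, zero at the start; "torque": the same for the moment, N m; "width": opening from 0.0 (shut) to 1.0 (fully open).
Only numpy, scipy, OpenCV 4.12 (cv2) and the standard library are available. Lean on these libraries where they do the work, as an engineer would, in place of code of your own. Each camera call takes 0.05 s, during which the arm holds its last target. There are 200 camera calls.

## Working session

There is one attempt and no reset: what is moved stays moved. The work goes in short steps, Python scripts to look and compute and a tool call to move; the robot and the scene stay as the last step left them, time stands still between calls to the robot, and variables do not carry over. Pictures are saved under pics/ and viewed, about 8 in all and at most 12, crops included, and the job is handed in when it is done.

Besides the shell and the picture viewer there is one more tool, called after ">>>" in YAML: its name, and indented under it one key for each argument. send_rows: Moves the arm, as the interface text tells. Its arguments: {"type":"object","properties":{"deltas":{"type":"array"},"hand":{"type":"number"}},"required":["deltas"]}

```bash
mkdir -p pics; cat > h.py <<'E'
from station import *
import numpy as np, cv2
from scipy.spatial.transform import Rotation as R
def unproj(cam,px,z):
    c=camera_info(cam);T=np.array(c["world_from_camera"])
    d=np.array([(px[0]-c["cx"])/c["fx"],-(px[1]-c["cy"])/c["fy"],-1.]);d=T[:3,:3]@d;o=T[:3,3]
    return o+d*(z-o[2])/d[2]
def proj(cam,p):
    c=camera_info(cam);T=np.linalg.inv(np.array(c["world_from_camera"]));q=T[:3,:3]@np.array(p)+T[:3,3]
    return np.array([c["cx"]+c["fx"]*q[0]/-q[2],c["cy"]+c["fy"]*q[1]/q[2]])
def snap(cam,name):
    im=read_camera(cam);cv2.imwrite(f"pics/{name}.png",im[:,:,::-1]);return im
E
python3 - <<'E'
from h import *
a=snap("top","t1");b=snap("scene","s1")
for c in("top","scene"):
    i=camera_info(c);print(c,{k:(np.round(v,3).tolist()) for k,v in i.items()})
    for t,z in [("pliers",0.),("pliers_tip",.0055),("pliers_tail",.0055),("cutters",0.),("drawer_front",.055),("drawer_tray",.029),("chest",0.)]:
        for d in pinpoint(t,c)[:2]: print(t,np.round(d["score"],2),np.round(d["position"],1),np.round(unproj(c,d["position"],z),4))
o=get_obs();print({k:np.round(v,3).tolist() for k,v in o.items()})
E
```

```text
top {'fx': 505.85, 'fy': 505.85, 'cx': 293.088, 'cy': 207.258, 'world_from_camera': [[0.098, 0.973, -0.207, 0.311], [-0.995, 0.096, -0.017, 0.007], [0.004, 0.208, 0.978, 1.386], [0.0, 0.0, 0.0, 1.0]]}
pliers 0.72 [240.1 236. ] [0.5092 0.1689 0.    ]
pliers_tip 0.83 [252.3 223.7] [0.5459 0.1387 0.0055]
pliers_tail 0.72 [218.1 258.1] [0.442  0.2207 0.0055]
cutters 0.55 [183.2 223.2] [0.5293 0.3305 0.    ]
drawer_front 0.83 [317.  230.2] [ 0.5369 -0.0395  0.055 ]
drawer_front 0.73 [240.  238.8] [0.4938 0.1618 0.055 ]
drawer_tray 0.71 [347.  235.6] [ 0.5345 -0.1226  0.029 ]
scene {'fx': 430.415, 'fy': 430.415, 'cx': 278.296, 'cy': 213.35, 'world_from_camera': [[-0.72, -0.403, 0.565, 1.22], [0.694, -0.414, 0.589, 0.695], [-0.004, 0.816, 0.578, 0.827], [0.0, 0.0, 0.0, 1.0]]}
pliers 0.48 [335.2 274.9] [0.5029 0.1732 0.    ]
pliers_tip 0.73 [322.3 276.1] [0.5366 0.1551 0.0055]
pliers_tip 0.5 [212.6 126.8] [ 0.1536 -0.8539  0.0055]
pliers_tail 0.75 [357.2 273.3] [0.4592 0.2148 0.0055]
pliers_tail 0.57 [376.  315.2] [0.546  0.3395 0.0055]
cutters 0.59 [374.5 312.3] [0.5364 0.3289 0.    ]
cutters 0.18 [272.8 230.5] [ 0.4885 -0.0935  0.    ]
drawer_front 0.81 [271.3 232.1] [ 0.5455 -0.0385  0.055 ]
drawer_tray 0.57 [247.5 222.5] [ 0.5426 -0.1506  0.029 ]
chest 0.92 [206.  207.7] [ 0.564  -0.3438  0.    ]
chest 0.31 [333.9 276.7] [0.5109 0.1753 0.    ]
{'time_s': 0.8, 'joint_positions': [1.052, 0.383, 0.016, 1.37, -0.006, 1.388, -0.047], 'joint_vel': [0.001, 0.0, 0.001, -0.0, 0.002, -0.0, 0.001], 'effort': [0.0, -62.728, 0.843, -37.206, 0.016, 0.003, -0.0], 'ee_pos': [0.275, -0.561, 0.231], 'tool_rot': [-2.666, 1.662, 0.0], 'wrist_force': [0.298, -0.485, 0.276], 'torque': [-0.004, 0.056, 0.02], 'width': 1.001}
```

```bash
python3 -c "
import cv2,numpy as np
cv2.imwrite('pics/b1.png',cv2.resize(np.vstack([cv2.imread('pics/t1.png')]),(800,600)))"
```

```text
(no output)
```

View pics/b1.png

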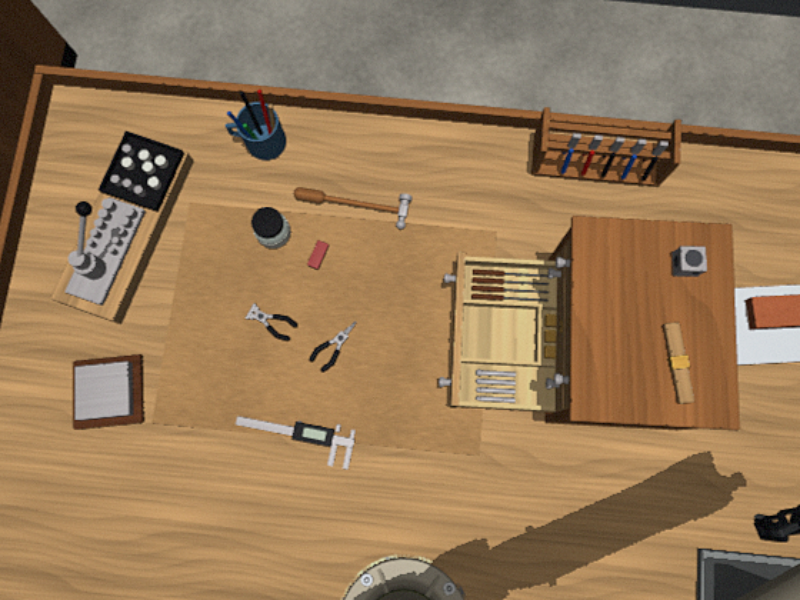

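View pics/s1.png

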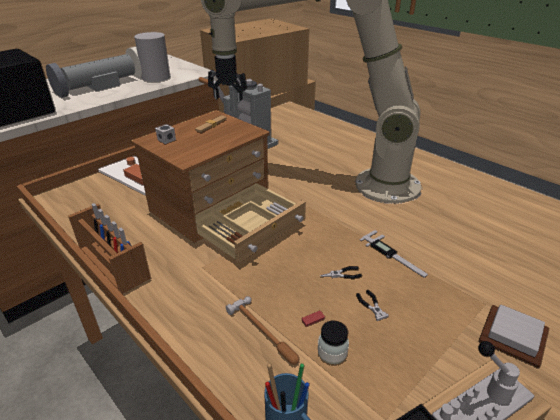

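The top view (800x600) shows the pliers at about (335,345), nose up-right. The cutters are at (270,322), the empty drawer compartment at (500,335) and the drawer front at x≈455. The scene view agrees, with the pliers at (340,274). Next I'll refine the poses.

```bash
python3 - <<'E'
from h import *
u=lambda x,y,z: unproj("top",(x/800*560,y/600*420),z)
c=[u(*p,.26) for p in[(573,216),(732,224),(738,430),(572,420)]]
print("chest top",np.round(c,3).tolist())
# masks -> floor
for cam in("top","scene"):
    snap(cam,"m_"+cam)
    for t,zs in(("pliers",.006),("drawer_front",.08)):
        for d in masks_of(t,cam)[:2]:
            ys,xs=np.nonzero(d["mask"]);P=np.array([unproj(cam,(x,y),zs)[:2] for x,y in zip(xs,ys)])
            (ctr,sz,ang)=r=cv2.minAreaRect((P*1000).astype(np.float32))
            print(cam,t,round(d["score"],2),np.round(d["extent"]),"rect",np.round(ctr,1),np.round(sz,1),round(ang,1))
            if t=="pliers":
                a=np.radians(-38);x=np.array([np.cos(a),np.sin(a)]);y=np.array([-x[1],x[0]]);Q=(P-[.506,.172])*1000
                X,Y=Q@x,Q@y
                for lo in range(-80,60,10):
                    k=(X>=lo)&(X<lo+10)
                    if k.any():print(lo,k.sum(),np.round([Y[k].min(),Y[k].max(),Y[k].mean()],1),end="; ")
                print(X.min(),X.max())
for t,z in[("drawer_front",.055),("drawer_tray",.029),("chest",0),("dome_block",.26),("ring_clamp",.26)]:
  for cam in("top","scene"):
    for d in pinpoint(t,cam)[:1]: print(t,cam,np.round(d["score"],2),np.round(unproj(cam,d["position"],z),4))
im=cv2.imread("pics/m_top.png")
A=cv2.resize(im[210:270,200:280],(800,600),interpolation=cv2.INTER_CUBIC)
B=cv2.resize(im[165:300,300:480],(800,600),interpolation=cv2.INTER_CUBIC)
cv2.imwrite("pics/c2.png",np.hstack([A,B])[::2,::2])
E
```

```text
chest top [[0.707, -0.211, 0.26], [0.719, -0.47, 0.26], [0.389, -0.482, 0.26], [0.379, -0.227, 0.26]]
top pliers 0.78 [220. 228. 248. 257.] rect [491.4 180.8] [ 49.2 104.1] 51.7
-70 27 [-24.4  18.8   0.3]; -60 43 [-26.4  22.7  -2.3]; -50 45 [-26.5  22.7   0.1]; -40 41 [-24.7  20.6  -2.7]; -30 40 [-22.8  16.6  -2.9]; -20 36 [-17.   12.6  -1.7]; -10 29 [-11.2   8.6  -1.6]; 0 29 [-9.3  8.5 -0.1]; 10 20 [-7.4  8.5  0.5]; 20 14 [-3.5  6.4  1.6]; 30 6 [-1.6  6.3  2.4]; -68.89625501115434 35.143645976786765
top pliers 0.53 [171. 212. 211. 239.] rect [526.  309.8] [92.8 45.5] 69.1
-80 96 [ 72.3 166.8 121.9]; -70 20 [ 74.3 160.7 128.3]; -60 28 [100.4 130.5 117.3]; -50 39 [ 80.3 118.5  97.7]; -40 5 [ 84.3 100.4  92.4]; -94.32379216432614 -38.94176821453183Traceback (most recent call last):
  File "<stdin>", line 10, in <module>
  File "h.py", line 5, in unproj
    c=camera_info(cam);T=np.array(c["world_from_camera"])
ValueError: time passes only in moves, steps and waits
```

```bash
sed -i 's/^def unproj/_ci={}\n_c0=camera_info\ndef camera_info(n):\n    if n not in _ci: _ci[n]=_c0(n)\n    return _ci[n]\ndef unproj/' h.py
python3 - <<'E'
from h import *
for cam in("top","scene"):
    snap(cam,"m_"+cam)
    for t,zs in(("pliers",.006),("drawer_front",.09)):
        for d in masks_of(t,cam)[:1]:
            ys,xs=np.nonzero(d["mask"]);P=np.array([unproj(cam,(x,y),zs)[:2] for x,y in zip(xs,ys)])
            (ctr,sz,ang)=r=cv2.minAreaRect((P*1000).astype(np.float32))
            print(cam,t,round(d["score"],2),np.round(d["extent"]),"rect",np.round(ctr,1),np.round(sz,1),round(ang,1))
            if t=="pliers" and cam=="scene":
                a=np.radians(-38);x=np.array([np.cos(a),np.sin(a)]);y=np.array([-x[1],x[0]]);Q=(P-[.506,.172])*1000
                X,Y=Q@x,Q@y
                for lo in range(-80,60,10):
                    k=(X>=lo)&(X<lo+10)
                    if k.any():print(lo,k.sum(),np.round([Y[k].min(),Y[k].max()],1),end="; ")
                print(X.min(),X.max())
for t,z in[("drawer_front",.055),("drawer_tray",.029),("chest",0),("dome_block",.26),("ring_clamp",.26)]:
  for cam in("top","scene"):
    for d in pinpoint(t,cam)[:1]: print(t,cam,np.round(d["score"],2),np.round(unproj(cam,d["position"],z),4))
im=cv2.imread("pics/m_top.png")
A=cv2.resize(im[210:270,210:270],(400,400),interpolation=cv2.INTER_CUBIC)
B=cv2.resize(im[175:295,305:425],(400,400),interpolation=cv2.INTER_CUBIC)
cv2.imwrite("pics/c2.png",np.hstack([A,B]))
E
```

```text
top pliers 0.64 [221. 230. 246. 259.] rect [491.4 180.8] [ 45.3 104.1] 51.7
top drawer_front 0.69 [304. 178. 389. 289.] rect [ 535.6 -121.8] [289.4 209.1] 2.1
scene pliers 0.48 [325. 266. 362. 282.] rect [485.4 182.3] [48.2 96. ] 45.9
-70 24 [-24.6  20.2]; -60 28 [-25.8  23.2]; -50 29 [-26.4  22.6]; -40 27 [-23.3  21.4]; -30 24 [-19.8  16.4]; -20 23 [-12.7  11.4]; -10 20 [-9.9 10.3]; 0 17 [-7.1  9.4]; 10 9 [-3.8  8.2]; 20 4 [-0.7  3.2]; -68.93683322068107 26.470631767175693
scene drawer_front 0.73 [192. 185. 308. 263.] rect [ 561.9 -103.1] [330.2 254.2] 2.4
drawer_front top 0.88 [ 0.5406 -0.0408  0.055 ]
drawer_front scene 0.9 [ 0.5318 -0.0501  0.055 ]
drawer_tray top 0.67 [ 0.5434 -0.1231  0.029 ]
drawer_tray scene 0.65 [ 0.5229 -0.1476  0.029 ]
chest top 0.27 [0.509  0.1616 0.    ]
chest scene 0.71 [ 0.5501 -0.3387  0.    ]
dome_block top 0.92 [ 0.6418 -0.3953  0.26  ]
dome_block scene 0.66 [ 0.6311 -0.3978  0.26  ]
ring_clamp top 0.73 [ 0.4957 -0.385   0.26  ]
ring_clamp scene 0.79 [ 0.4723 -0.3864  0.26  ]
```

View pics/c2.png

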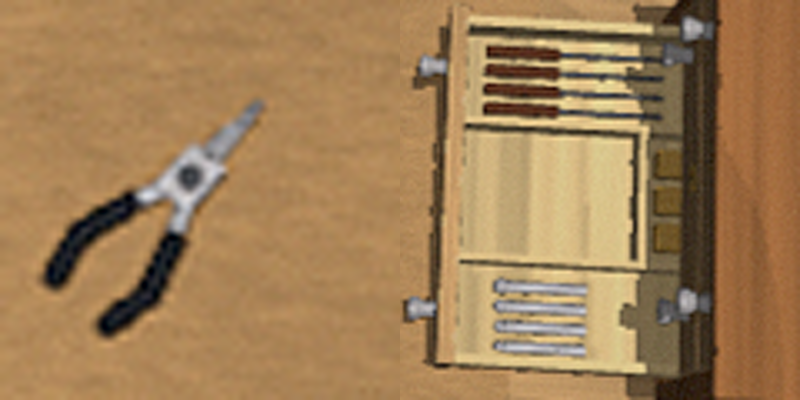

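The crop shows the pliers' pivot at crop (190,178), tip at (258,104) and grip ends at (52,282) and (105,328). The compartment spans roughly (465–637, 127–265) at divider height. I'll convert these to positions.

```bash
python3 - <<'E'
from h import *
p=lambda x,y,z:np.round(unproj("top",(210+x/6.6667-.5,210+y/6.6667-.5),z)[:2]*1000,1)
d=lambda x,y,z:np.round(unproj("top",(305+(x-400)/3.3333-.5,175+y/3.3333-.5),z)[:2]*1000,1)
print("pivot",p(190,178,.011),"tip",p(260,102,.0055),"ends",p(52,284,.0055),p(105,330,.0055))
print("front outer top",d(451,5,.09),d(435,364,.09),"inner top",d(468,5,.09),d(457,364,.09))
print("div tops", d(470,127,.059),d(640,131,.059),d(640,268,.059),d(462,263,.059))
print("knobs",d(420,68,.055),d(408,309,.055))
E
```

```text
pivot [506.5 173.3] tip [541.8 148.9] ends [458.1 225. ] [441.4 201. ]
front outer top [676.8 -32.9] [393.5 -45.3] inner top [678.1 -46.3] [395.2 -62. ]
div tops [586.  -57.8] [ 596.1 -193.9] [ 486.1 -200.9] [476.2 -60.7]
knobs [631.5 -13.5] [436.4 -21.7]
```

>>> send_rows:
  deltas:
    - [[0, 0, -40], [0, 0, 0]]
    - [[0, 0, -40], [0, 0, 0]]
    - [[0, 0, -40], [0, 0, 0]]
    - [[0, 0, -40], [0, 0, 0]]

```text
time_s: 2.08
ee_pos: [0.2748, -0.5608, 0.3933]
tool_rot: [2.666, -1.662, 0.0]
wrist_force: [0.6, -2.2, -0.5]
width: 1.0
```

```bash
cat >> h.py <<'E'
def plan(wps,n,turns=None,start=None):
    """wps: list of (xyz, Rotation or None); n rows per leg; prints rounded rows"""
    o=get_obs();p=np.array(o["ee_pos"]);r=R.from_rotvec(o["tool_rot"])
    if start: p,r=start
    for (q,rt),k in zip(wps,n):
        q=np.array(q);rt=rt or r;rows=[]
        w=np.round((r.inv()*rt).as_rotvec()/k,3)
        for i in range(k):
            s=np.round(r.inv().apply((q-p)/(k-i))*1000,0 if k-i>1 else 1)
            rows.append([s.tolist(),w.tolist()]);p=p+r.apply(s/1000);r=r*R.from_rotvec(w)
        print(str(rows).replace(".0,",",").replace(".0]","]"));print("->",np.round(p,4),np.round(r.as_rotvec(),3))
    return p,r
def down(yaw): # tool down, tool x at yaw (deg)
    a=np.radians(yaw)/2;return R.from_rotvec(np.pi*np.array([np.cos(a),np.sin(a),0]))
E
python3 - <<'E'
from h import *
plan([((.46,-.28,.39),down(-5)),((.5065,.173,.30),down(53.5)),((.5065,.173,.10),None)],[11,12,6])
E
```

```text
[[[-16, -26, 0], [0, -0, -0.093]], [[-13, -28, 0], [0, -0, -0.093]], [[-10, -29, 0], [0, -0, -0.093]], [[-8, -30, 0], [0, -0, -0.093]], [[-5, -30, 0], [0, -0, -0.093]], [[-2, -30, 1], [0, -0, -0.093]], [[1, -31, 0], [0, -0, -0.093]], [[4, -30, 1], [0, -0, -0.093]], [[6, -30, 0], [0, -0, -0.093]], [[9, -29, 1], [0, -0, -0.093]], [[12.2, -28, 0.3], [0, -0, -0.093]]]
-> [ 0.46 -0.28  0.39] [ 3.138 -0.144  0.   ]
[[[0, -38, 7], [0, -0, -0.085]], [[4, -38, 8], [0, -0, -0.085]], [[7, -37, 7], [0, -0, -0.085]], [[10, -37, 8], [0, -0, -0.085]], [[13, -36, 7], [0, -0, -0.085]], [[16, -34, 8], [0, -0, -0.085]], [[19, -33, 7], [0, -0, -0.085]], [[21, -31, 8], [0, -0, -0.085]], [[24, -29, 7], [0, -0, -0.085]], [[27, -27, 8], [0, -0, -0.085]], [[29, -25, 7], [0, -0, -0.085]], [[30.3, -22.3, 8], [0, -0, -0.085]]]
-> [0.5065 0.1729 0.3   ] [2.809 1.406 0.   ]
[[[0, -0, 33], [0, 0, 0]], [[0, -0, 33], [0, 0, 0]], [[0, -0, 33], [0, 0, 0]], [[0, -0, 34], [0, 0, 0]], [[0, -0, 33], [0, 0, 0]], [[0, -0.1, 34], [0, 0, 0]]]
-> [0.5064 0.173  0.1   ] [2.809 1.406 0.   ]
```

>>> send_rows:
  deltas:
    - [[-16, -26, 0], [0, 0, -0.093]]
    - [[-13, -28, 0], [0, 0, -0.093]]
    - [[-10, -29, 0], [0, 0, -0.093]]
    - [[-8, -30, 0], [0, 0, -0.093]]
    - [[-5, -30, 0], [0, 0, -0.093]]
    - [[-2, -30, 1], [0, 0, -0.093]]
    - [[1, -31, 0], [0, 0, -0.093]]
    - [[4, -30, 1], [0, 0, -0.093]]
    - [[6, -30, 0], [0, 0, -0.093]]
    - [[9, -29, 1], [0, 0, -0.093]]
    - [[12.2, -28, 0.3], [0, 0, -0.093]]

```text
time_s: 3.0
ee_pos: [0.4608, -0.279, 0.3882]
tool_rot: [3.138, -0.137, 0.0]
wrist_force: [1.4, -0.1, -0.2]
width: 1.003
```

>>> send_rows:
  deltas:
    - [[0, -38, 7], [0, 0, -0.085]]
    - [[4, -38, 8], [0, 0, -0.085]]
    - [[7, -37, 7], [0, 0, -0.085]]
    - [[10, -37, 8], [0, 0, -0.085]]
    - [[13, -36, 7], [0, 0, -0.085]]
    - [[16, -34, 8], [0, 0, -0.085]]
    - [[19, -33, 7], [0, 0, -0.085]]
    - [[21, -31, 8], [0, 0, -0.085]]
    - [[24, -29, 7], [0, 0, -0.085]]
    - [[27, -27, 8], [0, 0, -0.085]]
    - [[29, -25, 7], [0, 0, -0.085]]
    - [[30, -22, 8], [0, 0, -0.085]]

```text
time_s: 4.0
ee_pos: [0.5067, 0.174, 0.2982]
tool_rot: [2.806, 1.411, 0.002]
wrist_force: [1.5, -0.5, 0.0]
width: 0.997
```

>>> send_rows:
  deltas:
    - [[0, 0, 33], [0, 0, 0]]
    - [[0, 0, 33], [0, 0, 0]]
    - [[0, 0, 33], [0, 0, 0]]
    - [[0, 0, 34], [0, 0, 0]]
    - [[0, 0, 33], [0, 0, 0]]
    - [[0, 0, 34], [0, 0, 0]]
  hand: 0.45

```text
time_s: 4.5
ee_pos: [0.5068, 0.1721, 0.0969]
tool_rot: [2.809, 1.406, 0.001]
wrist_force: [0.4, 0.3, 0.2]
width: 0.55
```

>>> send_rows:
  deltas:
    - [[0, 1, 24], [0, 0, 0]]
    - [[0, 0, 24], [0, 0, 0]]
    - [[0, 0, 20], [0, 0, 0]]
    - [[0, 0, 13], [0, 0, 0]]
    - [[0, 0, 8], [0, 0, 0]]
    - [[0, 0, 5], [0, 0, 0]]
    - [[0, 0, 2], [0, 0, 0]]
    - [[0, 0, 0], [0, 0, 0]]

```text
time_s: 5.17
ee_pos: [0.508, 0.1718, 0.0025]
tool_rot: [2.809, 1.406, 0.001]
wrist_force: [0.1, 0.2, 0.3]
width: 0.549
```

```bash
python3 - <<'E'
from h import *
s=snap("scene","s3");t=snap("top","t3")
A=cv2.resize(s[215:335,280:400],(400,400),interpolation=cv2.INTER_CUBIC)
B=cv2.resize(t[200:280,200:280],(400,400),interpolation=cv2.INTER_CUBIC)
cv2.imwrite("pics/c3.png",np.hstack([A,B])[:,:,::-1])
E
```

```text
(no output)
```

View pics/c3.png

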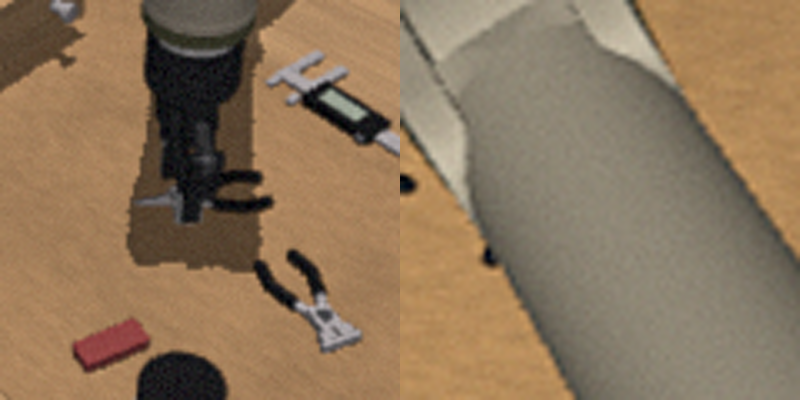

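The scene crop shows the finger at the pliers' box joint (190,205), with the nose to its left and the grips to its right. The top view is blocked by the arm. Closing the gripper.

>>> send_rows:
  deltas:
    - [[0, 0, 0], [0, 0, 0]]
    - [[0, 0, 0], [0, 0, 0]]
    - [[0, 0, 0], [0, 0, 0]]
    - [[0, 0, 0], [0, 0, 0]]
    - [[0, 0, 0], [0, 0, 0]]
    - [[0, 0, 0], [0, 0, 0]]
    - [[0, 0, 0], [0, 0, 0]]
    - [[0, 0, 0], [0, 0, 0]]
  hand: 1

```text
time_s: 5.93
ee_pos: [0.5081, 0.1716, 0.003]
tool_rot: [2.809, 1.406, 0.002]
wrist_force: [-2.0, -1.0, 5.7]
width: 0.188
```

>>> send_rows:
  deltas:
    - [[0, 0, -10], [0, 0, 0]]
    - [[0, 0, -20], [0, 0, 0]]
    - [[0, 0, -30], [0, 0, 0]]
    - [[0, 0, -30], [0, 0, 0]]
    - [[0, 0, -30], [0, 0, 0]]
    - [[0, 0, -30], [0, 0, 0]]
    - [[0, 0, 0], [0, 0, 0]]

```text
time_s: 6.52
ee_pos: [0.5104, 0.1733, 0.159]
tool_rot: [2.807, 1.406, 0.015]
wrist_force: [1.4, 0.5, 0.4]
width: 0.183
```

```bash
python3 - <<'E'
from h import *
s=snap("scene","s4")
for t in("pliers","pliers_tip","pliers_tail"):
    for d in pinpoint(t,"scene")[:2]: print(t,np.round(d["score"],2),np.round(d["position"],1))
o=get_obs();p=np.array(o["ee_pos"]);r=R.from_rotvec(o["tool_rot"])
# pliers frame x in tool: pliers y = tool x -> pliers x = y cross z(up) 
Y=r.as_matrix()[:,0];X=np.cross(Y,[0,0,1]);print("X",X)
b=p+[0,0,-.0025]
print("exp",proj("scene",b),proj("scene",b+.043*X+[0,0,.0055]),proj("scene",b-.072*X+[0,0,.0055]))
cv2.imwrite("pics/c4.png",cv2.resize(s[160:300,260:400],(500,500),interpolation=cv2.INTER_CUBIC)[:,:,::-1])
E
```

```text
pliers 0.48 [340.1 231.6]
pliers_tip 0.54 [324.3 230.7]
pliers_tail 0.56 [366.7 227.6]
X [ 0.80039282 -0.59947483  0.        ]
exp [337.77342532 232.66352463] [321.40363904 232.28461804] [365.33785814 228.77009259]
```

View pics/c4.png

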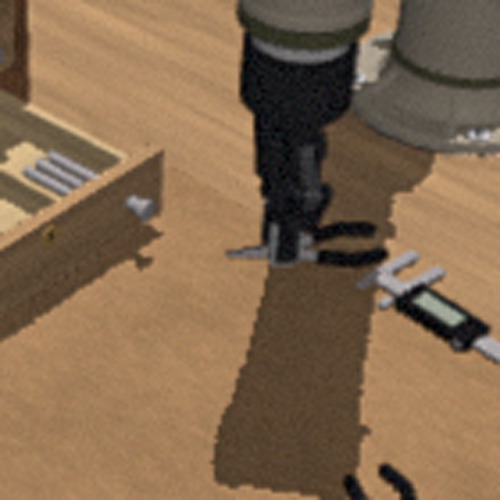

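The pliers are held level, about 5 mm back along their length. Now I'll move them over the drawer.

```bash
python3 - <<'E'
from h import *
plan([((.5385,-.143,.16),down(2.5))],[12])
E
```

```text
[[[-19, 18, -1], [-0, 0, 0.074]], [[-18, 19, -1], [-0, 0, 0.074]], [[-17, 20, -1], [-0, 0, 0.074]], [[-15, 22, -1], [-0, 0, 0.074]], [[-13, 23, -1], [-0, 0, 0.074]], [[-12, 24, -1], [-0, 0, 0.074]], [[-10, 24, -0], [-0, 0, 0.074]], [[-8, 25, -1], [-0, 0, 0.074]], [[-6, 26, -0], [-0, 0, 0.074]], [[-4, 26, -1], [-0, 0, 0.074]], [[-2, 26, -0], [-0, 0, 0.074]], [[-1, 25.9, -0.5], [-0, 0, 0.074]]]
-> [ 0.5385 -0.143   0.16  ] [ 3.14e+00  6.30e-02 -2.00e-03]
```

>>> send_rows:
  deltas:
    - [[-19, 18, -1], [0, 0, 0.074]]
    - [[-18, 19, -1], [0, 0, 0.074]]
    - [[-17, 20, -1], [0, 0, 0.074]]
    - [[-15, 22, -1], [0, 0, 0.074]]
    - [[-13, 23, 0], [0, 0, 0.074]]
    - [[-12, 24, 0], [0, 0, 0.074]]
    - [[-10, 24, 0], [0, 0, 0.074]]
    - [[-8, 25, 0], [0, 0, 0.074]]
    - [[-6, 26, 0], [0, 0, 0.074]]
    - [[-4, 26, 0], [0, 0, 0.074]]
    - [[-2, 26, 0], [0, 0, 0.074]]
    - [[-1, 25.9, 0], [0, 0, 0.074]]

```text
time_s: 7.72
ee_pos: [0.5381, -0.1437, 0.1542]
tool_rot: [-3.14, -0.057, 0.005]
wrist_force: [0.2, 0.1, -0.5]
width: 0.187
```

>>> send_rows:
  deltas:
    - [[0, 0, 5], [0, 0, 0]]
    - [[0, 0, 15], [0, 0, 0]]
    - [[0, 0, 15], [0, 0, 0]]
    - [[0, 0, 10], [0, 0, 0]]
    - [[0, 0, 5], [0, 0, 0]]
    - [[0, 0, 0], [0, 0, 0]]
    - [[0, 0, 0], [0, 0, 0]]

```text
time_s: 8.3
ee_pos: [0.539, -0.1423, 0.1058]
tool_rot: [-3.14, -0.064, 0.001]
wrist_force: [-0.1, 0.2, -1.3]
width: 0.186
```

```bash
python3 - <<'E'
from h import *
s=snap("scene","s5");o=get_obs();p=np.array(o["ee_pos"]);print(o["ee_pos"],o["tool_rot"],o["width"])
for t in("pliers","pliers_tip","pliers_tail"):
    for d in pinpoint(t,"scene")[:2]: print(t,np.round(d["score"],2),np.round(d["position"],1))
n=np.array([.0436,-.999,0]);b=p+[0,0,-.0025]-.005*n
print("exp",proj("scene",b),proj("scene",b+.043*n+[0,0,.0055]),proj("scene",b-.072*n+[0,0,.0055]))
for d in pinpoint("drawer_front","scene")[:1]: print(unproj("scene",d["position"],.055))
t=snap("top","t5")
A=cv2.resize(s[160:280,180:320],(467,400),interpolation=cv2.INTER_CUBIC);B=cv2.resize(t[175:295,300:400],(333,400),interpolation=cv2.INTER_CUBIC)
cv2.imwrite("pics/c5.png",np.hstack([A,B])[:,:,::-1])
E
```

```text
[ 0.53944079 -0.14239178  0.10642756] [-3.14091438e+00 -6.34958894e-02 -6.96335551e-04] 0.18459447993230285
pliers 0.44 [248.5 206.3]
pliers_tip 0.63 [243.1 193.8]
pliers_tail 0.71 [266.2 212.9]
exp [250.09726669 203.83869553] [240.33677658 196.94198423] [267.07943379 211.78294854]
[ 0.54625644 -0.04590827  0.055     ]
```

View pics/c5.png

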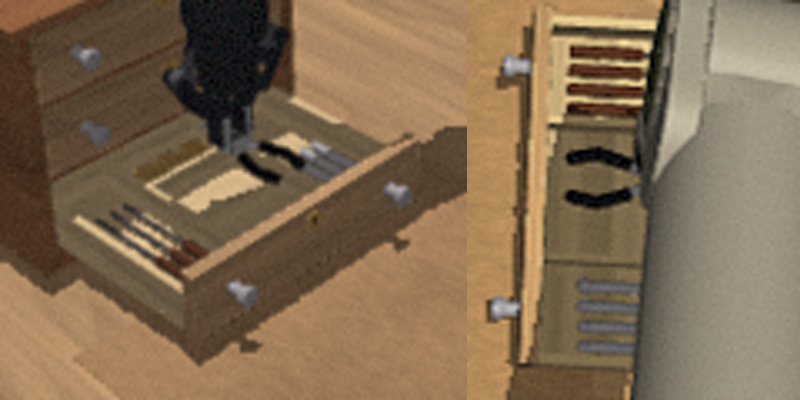

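The pliers hang over the compartment with their grips toward the front. The top crop has the grip ends at (570,178). I'll check that position before lowering.

```bash
python3 - <<'E'
from h import *
for x,y in((568,177),(568,157),(570,200)): print(unproj("top",(300+(x-467)/3.333-.5,175+y/3.333-.5),.111))
print(unproj("top",(300+(521-467)/3.333-.5,175+188/3.333-.5),.09))
E
```

```text
[ 0.53731838 -0.06948849  0.111     ]
[ 0.55284797 -0.0682013   0.111     ]
[ 0.51970513 -0.07248277  0.111     ]
[ 0.52880235 -0.03506414  0.09      ]
```

>>> send_rows:
  deltas:
    - [[0, 0, 8], [0, 0, 0]]
    - [[0, 0, 13], [0, 0, 0]]
    - [[0, 0, 13], [0, 0, 0]]
    - [[0, 0, 11], [0, 0, 0]]
    - [[0, 0, 9], [0, 0, 0]]
    - [[0, 0, 6], [0, 0, 0]]
    - [[0, 0, 4], [0, 0, 0]]
    - [[0, 0, 3], [0, 0, 0]]
    - [[0, 0, 2], [0, 0, 0]]
    - [[0, 0, 0], [0, 0, 0]]
    - [[0, 0, 0], [0, 0, 0]]

```text
time_s: 9.52
ee_pos: [0.5394, -0.1426, 0.0373]
tool_rot: [3.141, 0.063, 0.001]
wrist_force: [0.1, 0.2, -0.5]
width: 0.187
```

>>> send_rows:
  deltas:
    - [[0, 0, 1], [0, 0, 0]]
    - [[0, 0, 0.5], [0, 0, 0]]
    - [[0, 0, 0.5], [0, 0, 0]]
    - [[0, 0, 0], [0, 0, 0]]

```text
time_s: 9.85
ee_pos: [0.5391, -0.1425, 0.035]
tool_rot: [-3.141, -0.063, -0.0]
wrist_force: [-0.4, -0.2, -0.7]
width: 0.186
```

>>> send_rows:
  deltas:
    - [[0, 0, 0.5], [0, 0, 0]]
    - [[0, 0, 0.5], [0, 0, 0]]
    - [[0, 0, 0.5], [0, 0, 0]]
    - [[0, 0, 0], [0, 0, 0]]
    - [[0, 0, 0], [0, 0, 0]]

```text
time_s: 10.27
ee_pos: [0.5391, -0.1425, 0.0335]
tool_rot: [-3.141, -0.063, 0.0]
wrist_force: [-0.4, 0.5, -0.8]
width: 0.184
```

>>> send_rows:
  deltas:
    - [[0, 0, 0.5], [0, 0, 0]]
    - [[0, 0, 0.5], [0, 0, 0]]
    - [[0, 0, 0], [0, 0, 0]]
    - [[0, 0, 0], [0, 0, 0]]

```text
time_s: 10.6
ee_pos: [0.5391, -0.1425, 0.0325]
tool_rot: [-3.141, -0.063, 0.0]
wrist_force: [0.4, 0.1, 0.0]
width: 0.185
```

>>> send_rows:
  deltas:
    - [[0, 0, 0.5], [0, 0, 0]]
    - [[0, 0, 0.5], [0, 0, 0]]
    - [[0, 0, 0], [0, 0, 0]]
    - [[0, 0, 0], [0, 0, 0]]

```text
time_s: 10.93
ee_pos: [0.5393, -0.1426, 0.0319]
tool_rot: [3.141, 0.063, 0.0]
wrist_force: [-2.5, 0.7, 4.9]
width: 0.188
```

>>> send_rows:
  deltas:
    - [[0, 0, 0], [0, 0, 0]]
    - [[0, 0, 0], [0, 0, 0]]
    - [[0, 0, 0], [0, 0, 0]]
    - [[0, 0, 0], [0, 0, 0]]
    - [[0, 0, 0], [0, 0, 0]]
  hand: 0.55

```text
time_s: 11.35
ee_pos: [0.5391, -0.1425, 0.0314]
tool_rot: [-3.141, -0.063, 0.0]
wrist_force: [0.1, 0.2, -0.5]
width: 0.448
```

>>> send_rows:
  deltas:
    - [[0, 0, -4], [0, 0, 0]]
    - [[0, 0, -10], [0, 0, 0]]
    - [[0, 0, -20], [0, 0, 0]]
    - [[0, 0, -30], [0, 0, 0]]
    - [[0, 0, -30], [0, 0, 0]]
    - [[0, 0, -30], [0, 0, 0]]
    - [[0, 0, -20], [0, 0, 0]]
    - [[0, -20, 0], [0, 0, 0]]
    - [[0, -40, 0], [0, 0, 0]]
    - [[0, -40, 0], [0, 0, 0]]
    - [[0, -40, 0], [0, 0, 0]]
    - [[0, -40, 0], [0, 0, 0]]

```text
time_s: 12.35
ee_pos: [0.5317, 0.039, 0.1769]
tool_rot: [3.141, 0.062, 0.002]
wrist_force: [0.6, 0.2, 0.2]
width: 0.451
```

>>> send_rows:
  deltas:
    - [[0, -40, 0], [0, 0, 0]]
    - [[0, -40, 0], [0, 0, 0]]
    - [[0, -20, 0], [0, 0, 0]]
    - [[0, 0, 0], [0, 0, 0]]
    - [[0, 0, 0], [0, 0, 0]]
  hand: 1

```text
time_s: 12.77
ee_pos: [0.5277, 0.1389, 0.1765]
tool_rot: [-3.14, -0.068, -0.001]
wrist_force: [-0.5, -0.1, -0.0]
width: 0.001
```

```bash
python3 - <<'E'
from h import *
s=snap("scene","s6")
for d in pinpoint("drawer_front","scene")[:1]: print(unproj("scene",d["position"],.055))
t=snap("top","t6")
for q,z in(("pliers",.029),("pliers_tip",.034),("pliers_tail",.034),("drawer_front",.055)):
    for d in pinpoint(q,"top")[:1]: print(q,np.round(d["score"],2),np.round(d["position"],1),unproj("top",d["position"],z))
o=get_obs();print({k:np.round(v,3).tolist() for k,v in o.items()})
A=cv2.resize(s[160:280,180:320],(467,400),interpolation=cv2.INTER_CUBIC);B=cv2.resize(t[175:295,300:400],(333,400),interpolation=cv2.INTER_CUBIC)
cv2.imwrite("pics/c6.png",np.hstack([A,B])[:,:,::-1])
E
```

```text
[ 0.55037828 -0.04191066  0.055     ]
pliers 0.69 [353.1 233.9] [ 0.54082149 -0.1387698   0.029     ]
pliers_tip 0.55 [365.9 234.6] [ 0.54146521 -0.17281061  0.034     ]
pliers_tail 0.52 [327.  233.6] [ 0.53386357 -0.06793894  0.034     ]
drawer_front 0.7 [315.9 227.7] [ 0.54335322 -0.03596885  0.055     ]
{'time_s': 13.117, 'joint_positions': [0.159, 0.298, -0.569, 1.654, 0.168, 1.239, -0.407], 'joint_vel': [-0.006, 0.003, -0.003, 0.0, -0.001, -0.002, -0.002], 'effort': [-0.014, -50.401, -5.532, -35.286, 0.021, 0.008, 0.009], 'ee_pos': [0.528, 0.136, 0.176], 'tool_rot': [3.141, 0.06, 0.0], 'wrist_force': [-0.202, -0.28, -0.005], 'torque': [0.011, -0.026, 0.022], 'width': -0.002}
```

View pics/c6.png

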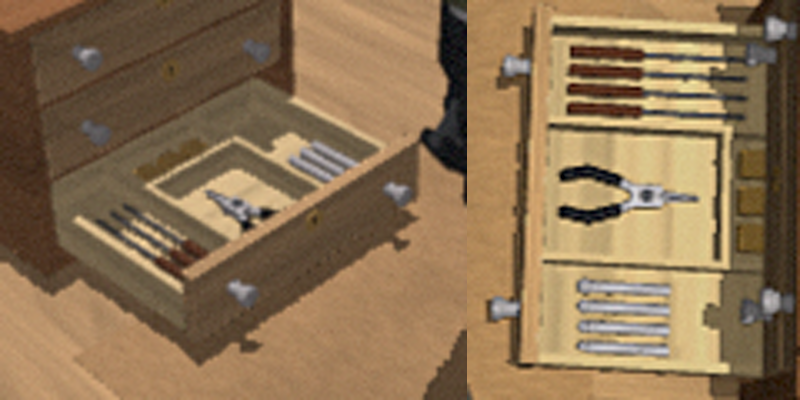

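The pliers lie flat inside the compartment, at about (640,195) in the top crop, and the drawer is undisturbed. Now I'll tilt the tool to push.

>>> send_rows:
  deltas:
    - [[0, 0, 0], [-0.08, 0, 0]]
    - [[0, 0, 0], [-0.08, 0, 0]]
    - [[0, 0, 0], [-0.08, 0, 0]]
    - [[0, 0, 0], [-0.08, 0, 0]]
    - [[0, 0, 0], [-0.08, 0, 0]]
    - [[0, 0, 0], [-0.08, 0, 0]]
    - [[0, 0, 0], [-0.08, 0, 0]]
    - [[0, 0, 0], [-0.08, 0, 0]]
    - [[0, 0, 0], [-0.08, 0, 0]]
    - [[0, 0, 0], [-0.08, 0, 0]]
    - [[0, 0, 0], [-0.07, 0, 0]]
    - [[0, 0, 0], [0, 0, 0]]

```text
time_s: 14.12
ee_pos: [0.5266, 0.1386, 0.1728]
tool_rot: [2.267, 0.052, 0.017]
wrist_force: [-1.0, 0.9, -0.4]
width: -0.003
```

```bash
python3 - <<'E'
from h import *
o=get_obs();print({k:np.round(v,3).tolist() for k,v in o.items()});r=R.from_rotvec(o["tool_rot"]);print(r.as_matrix().round(3))
c=np.array([.535,-.039]);n=np.array([-.0436,.999]) # outwards
a=c+n*.06
plan([((*a,.055),None)],[9])
E
```

```text
{'time_s': 14.117, 'joint_positions': [-0.429, 0.644, -0.433, 1.461, 0.815, 1.807, -0.938], 'joint_vel': [0.05, -0.059, -0.001, 0.002, -0.058, -0.073, 0.039], 'effort': [0.744, -70.909, -4.87, -31.738, 3.952, 4.874, -0.5], 'ee_pos': [0.527, 0.139, 0.173], 'tool_rot': [2.267, 0.052, 0.017], 'wrist_force': [-0.958, 0.875, -0.409], 'torque': [0.845, -0.008, -0.028], 'width': -0.003}
[[ 0.999  0.032  0.03 ]
 [ 0.044 -0.641 -0.767]
 [-0.005  0.767 -0.642]]
[[[0, -2, 18], [0, 0, 0]], [[0, -2, 18], [0, 0, 0]], [[0, -2, 19], [0, 0, 0]], [[0, -1, 18], [0, 0, 0]], [[0, -2, 19], [0, 0, 0]], [[0, -1, 18], [0, 0, 0]], [[0, -2, 19], [0, 0, 0]], [[1, -1, 18], [0, 0, 0]], [[0.3, -1.8, 18.9], [0, 0, 0]]]
-> [0.5324 0.021  0.055 ] [2.267 0.052 0.017]
```

>>> send_rows:
  deltas:
    - [[0, -2, 18], [0, 0, 0]]
    - [[0, -2, 18], [0, 0, 0]]
    - [[0, -2, 19], [0, 0, 0]]
    - [[0, -1, 18], [0, 0, 0]]
    - [[0, -2, 19], [0, 0, 0]]
    - [[0, -1, 18], [0, 0, 0]]
    - [[0, -2, 19], [0, 0, 0]]
    - [[1, -1, 18], [0, 0, 0]]
    - [[0.3, -1.8, 18.9], [0, 0, 0]]
    - [[0, 0, 0], [0, 0, 0]]

```text
time_s: 14.95
ee_pos: [0.5331, 0.0154, 0.0559]
tool_rot: [2.27, 0.04, 0.016]
wrist_force: [-0.5, -1.0, -2.0]
width: 0.001
```

>>> send_rows:
  deltas:
    - [[0, 6.4, 7.7], [0, 0, 0]]
    - [[0, 6.4, 7.7], [0, 0, 0]]
    - [[0, 6.4, 7.7], [0, 0, 0]]
    - [[0, 3.2, 3.8], [0, 0, 0]]
    - [[0, 2.6, 3.1], [0, 0, 0]]
    - [[0, 2.6, 3.1], [0, 0, 0]]
    - [[0, 2.6, 3.1], [0, 0, 0]]
    - [[0, 2.6, 3.1], [0, 0, 0]]
    - [[0, 2.6, 3.1], [0, 0, 0]]

```text
time_s: 15.7
ee_pos: [0.5362, -0.035, 0.0569]
tool_rot: [2.272, 0.046, 0.022]
wrist_force: [-0.0, 1.9, 1.6]
width: -0.001
```

>>> send_rows:
  deltas:
    - [[0, 3.2, 3.8], [0, 0, 0]]
    - [[0, 3.2, 3.8], [0, 0, 0]]
    - [[0, 3.2, 3.8], [0, 0, 0]]
    - [[0, 3.2, 3.8], [0, 0, 0]]
    - [[0, 3.2, 3.8], [0, 0, 0]]
    - [[0, 3.2, 3.8], [0, 0, 0]]
    - [[0, 3.2, 3.8], [0, 0, 0]]
    - [[0, 3.2, 3.8], [0, 0, 0]]
    - [[0, 3.2, 3.8], [0, 0, 0]]
    - [[0, 3.2, 3.8], [0, 0, 0]]
    - [[0, 3.2, 3.8], [0, 0, 0]]
    - [[0, 3.2, 3.8], [0, 0, 0]]

```text
time_s: 16.7
ee_pos: [0.5386, -0.0951, 0.0569]
tool_rot: [2.271, 0.045, 0.021]
wrist_force: [0.9, 1.0, -0.3]
width: -0.002
```

>>> send_rows:
  deltas:
    - [[0, 3.2, 3.8], [0, 0, 0]]
    - [[0, 3.2, 3.8], [0, 0, 0]]
    - [[0, 3.2, 3.8], [0, 0, 0]]
    - [[0, 3.2, 3.8], [0, 0, 0]]
    - [[0, 3.2, 3.8], [0, 0, 0]]
    - [[0, 3.2, 3.8], [0, 0, 0]]
    - [[0, 3.2, 3.8], [0, 0, 0]]
    - [[0, 3.2, 3.8], [0, 0, 0]]
    - [[0, 2.6, 3.1], [0, 0, 0]]
    - [[0, 1.9, 2.3], [0, 0, 0]]
    - [[0, 1.3, 1.5], [0, 0, 0]]
    - [[0, 0, 0], [0, 0, 0]]

```text
time_s: 17.7
ee_pos: [0.5401, -0.1442, 0.0569]
tool_rot: [2.271, 0.044, 0.02]
wrist_force: [0.3, 1.0, 1.0]
width: 0.0
```

```bash
python3 - <<'E'
from h import *
o=get_obs();print({k:np.round(v,3).tolist() for k,v in o.items()});
s=snap("scene","s7")
for d in pinpoint("drawer_front","scene")[:1]: print(d["score"],unproj("scene",d["position"],.055))
A=cv2.resize(s[80:280,120:320],(600,600),interpolation=cv2.INTER_CUBIC)
cv2.imwrite("pics/c7.png",A[:,:,::-1])
E
```

```text
{'time_s': 17.7, 'joint_positions': [-0.066, 0.583, -0.289, 1.856, 1.03, 1.313, -0.894], 'joint_vel': [-0.006, 0.0, -0.003, -0.002, -0.006, 0.007, -0.005], 'effort': [-0.123, -61.146, -2.5, -23.569, 2.814, 3.417, 0.046], 'ee_pos': [0.54, -0.144, 0.057], 'tool_rot': [2.271, 0.044, 0.02], 'wrist_force': [0.298, 0.965, 1.031], 'torque': [0.795, 0.025, -0.003], 'width': 0.0}
0.63 [ 0.54930419 -0.15277778  0.055     ]
```

View pics/c7.png

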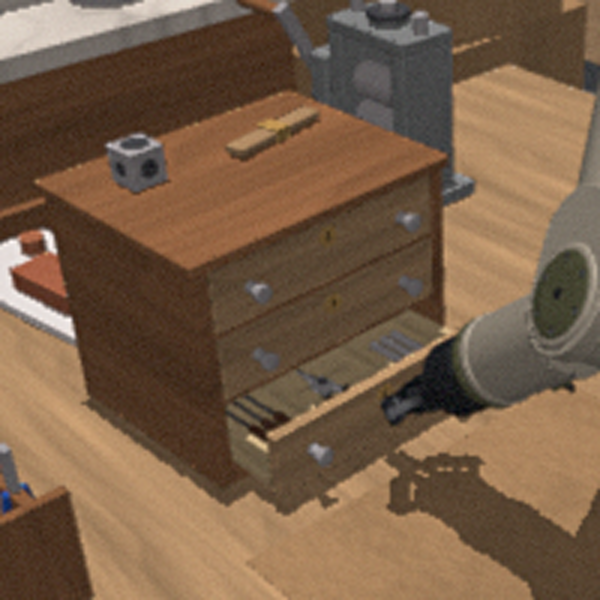

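The drawer follows straight, with about 75 mm still open, and the pliers are still in place. I'll continue and slow down near the catch.

>>> send_rows:
  deltas:
    - [[0, 2.6, 3.1], [0, 0, 0]]
    - [[0, 3.2, 3.8], [0, 0, 0]]
    - [[0, 3.2, 3.8], [0, 0, 0]]
    - [[0, 3.2, 3.8], [0, 0, 0]]
    - [[0, 3.2, 3.8], [0, 0, 0]]
    - [[0, 3.2, 3.8], [0, 0, 0]]
    - [[0, 3.2, 3.8], [0, 0, 0]]
    - [[0, 2.6, 3.1], [0, 0, 0]]
    - [[0, 1.9, 2.3], [0, 0, 0]]
    - [[0, 1.3, 1.5], [0, 0, 0]]
    - [[0, 1.3, 1.5], [0, 0, 0]]
    - [[0, 1.3, 1.5], [0, 0, 0]]

```text
time_s: 18.8
ee_pos: [0.5423, -0.1902, 0.0569]
tool_rot: [2.271, 0.046, 0.021]
wrist_force: [-0.5, 1.2, 0.7]
width: -0.001
```

>>> send_rows:
  deltas:
    - [[0, 1, 1.2], [0, 0, 0]]
    - [[0, 1, 1.2], [0, 0, 0]]
    - [[0, 1, 1.2], [0, 0, 0]]
    - [[0, 1, 1.2], [0, 0, 0]]
    - [[0, 1, 1.2], [0, 0, 0]]
    - [[0, 1, 1.2], [0, 0, 0]]

```text
time_s: 19.3
ee_pos: [0.5427, -0.1997, 0.0568]
tool_rot: [2.271, 0.045, 0.021]
wrist_force: [-1.1, 1.3, 0.5]
width: -0.004
```

>>> send_rows:
  deltas:
    - [[0, 1, 1.2], [0, 0, 0]]
    - [[0, 1, 1.2], [0, 0, 0]]
    - [[0, 1, 1.2], [0, 0, 0]]
    - [[0, 1, 1.2], [0, 0, 0]]

```text
time_s: 19.63
ee_pos: [0.5431, -0.2047, 0.0567]
tool_rot: [2.272, 0.046, 0.022]
wrist_force: [-4.8, 11.2, 7.7]
width: 0.003
```

>>> send_rows:
  deltas:
    - [[0, 0.6, 0.8], [0, 0, 0]]
    - [[0, 0.6, 0.8], [0, 0, 0]]
    - [[0, 0.6, 0.8], [0, 0, 0]]
    - [[0, 0.6, 0.8], [0, 0, 0]]

```text
time_s: 19.97
ee_pos: [0.5434, -0.2062, 0.0564]
tool_rot: [2.274, 0.049, 0.023]
wrist_force: [-6.9, 15.6, 8.6]
width: 0.002
```

>>> send_rows:
  deltas:
    - [[0, 0.6, 0.8], [0, 0, 0]]
    - [[0, 0.6, 0.8], [0, 0, 0]]
    - [[0, 0.6, 0.8], [0, 0, 0]]
    - [[0, 0, 0], [0, 0, 0]]

```text
time_s: 20.3
ee_pos: [0.5436, -0.2119, 0.0564]
tool_rot: [2.272, 0.047, 0.022]
wrist_force: [0.7, 2.9, 0.7]
width: 0.003
```

>>> send_rows:
  deltas:
    - [[0, 0.6, 0.8], [0, 0, 0]]
    - [[0, 0.6, 0.8], [0, 0, 0]]
    - [[0, 0, 0], [0, 0, 0]]

```text
time_s: 20.55
ee_pos: [0.5433, -0.2154, 0.0563]
tool_rot: [2.271, 0.045, 0.021]
wrist_force: [0.5, -0.6, 0.3]
width: 0.004
```

>>> send_rows:
  deltas:
    - [[0, 0.6, 0.8], [0, 0, 0]]
    - [[0, 0.6, 0.8], [0, 0, 0]]
    - [[0, 0, 0], [0, 0, 0]]

```text
time_s: 20.8
ee_pos: [0.5433, -0.2166, 0.0561]
tool_rot: [2.272, 0.045, 0.021]
wrist_force: [-2.0, 4.6, 1.8]
width: -0.002
```

The fingertips meet the front where home is expected, about 12.5 mm past the catch onset. Backing off, then a check.

>>> send_rows:
  deltas:
    - [[0, -3, -4], [0, 0, 0]]
    - [[0, -10, -12], [0, 0, 0]]
    - [[0, -19, -23], [0, 0, 0]]
    - [[0, -22, -26], [0, 0, 0]]
    - [[0, -22, -26], [0, 0, 0]]
    - [[0, 0, -30], [0, 0, 0]]
    - [[0, 0, -40], [0, 0, 0]]
    - [[0, 0, -40], [0, 0, 0]]
    - [[0, 0, -40], [0, 0, 0]]
    - [[0, 0, -20], [0, 0, 0]]
    - [[0, 0, 0], [0, 0, 0]]
    - [[0, 0, 0], [0, 0, 0]]

```text
time_s: 21.8
ee_pos: [0.5335, 0.0338, 0.1666]
tool_rot: [2.273, 0.048, 0.024]
wrist_force: [0.7, -0.7, -0.9]
width: 0.004
```

```bash
python3 - <<'E'
from h import *
s=snap("scene","s8")
for d in pinpoint("drawer_front","scene")[:1]: print(d["score"],unproj("scene",d["position"],.055))
t=snap("top","t8")
for q,cam in(("cutters","scene"),("cutters","top"),("dome_block","scene"),("ring_clamp","scene")):
    for d in pinpoint(q,cam)[:1]: print(q,cam,np.round(d["position"],1))
A=cv2.resize(s,(480,360));B=cv2.resize(s[100:260,130:290],(320,320),interpolation=cv2.INTER_CUBIC)
C=np.zeros((360,800,3),np.uint8);C[:,:480]=A;C[:320,480:]=B;cv2.imwrite("pics/c8.png",C[:,:,::-1])
E
```

```text
0.88 [ 0.54622008 -0.22509458  0.055     ]
cutters scene [378.3 312.6]
dome_block scene [166.5 139. ]
ring_clamp scene [211.1 128.3]
```

View pics/c8.png

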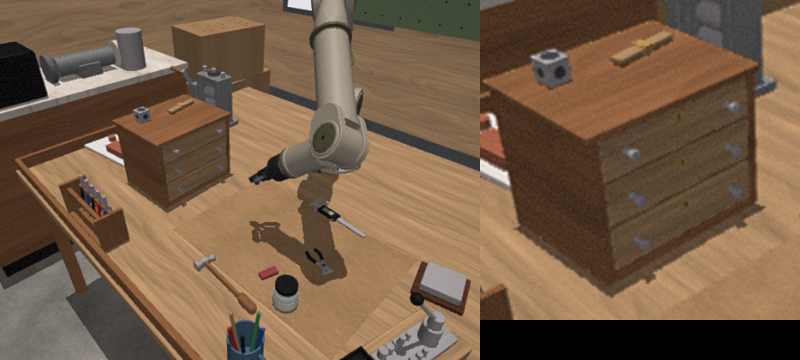

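The drawer is shut flush with the ones above, at crop (680,235). The cutters, hammer, caliper, eraser, jar and the items on the chest are where they were. Handing in.

```bash
python3 -c "
from station import *
print(sign_off())"
```

```text
the job is handed in; nothing more can be done
None
```

The pliers are back in the bottom drawer's middle compartment, and the drawer is shut with its front flush. I handed the job in at about 22 s of the 58 s allowed.

- **Pliers:** I gripped them by the box joint and lowered them until the wrist felt the floor (about 5 N) before opening. The picture before the push showed them lying flat, about 12 mm or more clear at both ends. They were still in place when the drawer was about 75 mm from home. I couldn't see them once it closed.
- **Drawer:** I pushed the front with the shut fingertips and the tool tilted 50°, slowing to about 10 mm/s at the catch. Resistance peaked at about 17 N in the readings, then dropped to zero as the catch drew the drawer in. A light touch afterwards met the front about 12.5 mm past where the catch began, as expected for home.
- **Last checks:** The front measured at y ≈ -0.225 m, which matches the chest face, and looks flush with the drawers above. The end cutters, hammer, caliper, eraser, jar, doming block and ring clamp look unmoved, and the arm is clear of everything.
- **Disagreements:** The network missed the cutters in the last top view; the scene camera still put them within 4 pixels of their first position. Single network readings from the two cameras differed by 1–2.5 cm, so I worked from combined measurements and the pictures.

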